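Key in the dust extractor's start sequence and close its lid

TASK

Start the workshop's dust extractor: on the control box press the long bar key, then the square key, then the round key, one at a time, each fully down to its stop but without leaning hard on it (stay under 25 N), and leave the plus-shaped key alone. Then push in the knee of the locked lid stay to break it while the lid is still up, and lower the lid without slamming until it lies fully shut. Do not disturb the mallet, the blank or the gouge.

Things in the scene. Friction and masses are not known exactly. Their poses are not given: they have to be found in the camera images.
- console: Grey control box of the dust extractor, fixed to the bench, 200 (x) x 216 (y) mm, rim 120 mm high, walls 7 mm. Origin: centre of its underside on the bench; its own y points to the hinge side, z up. Inside, 35 mm below the rim, lies a flat panel with four black spring keys in two rows of two; key centres are at x = +-42 mm and y = +18 or -56 mm in the box's frame, in an order that changes from start to start. At the start the lid stands open along the +y rim.
- bar_base: Base plate (70 x 56 x 2 mm) of the long bar key, cap 64 x 22 mm (long side along the console's x). Origin: panel height, under the centre of the key; the top of the untouched cap is 20 mm above it. z up, same axes as the console.
- bar (a joint): How far the bar key is pressed, m; 0 = up, grows as it goes down. Spring return, 2 to 7 N on the way. The travel is not marked and differs from key to key (anything from 4 to 14 mm); at its end there is a firm rubber-mounted stop (about 10 N/mm) that has to be felt.
- square_base: Base plate (70 x 56 x 2 mm) of the square key, cap 40 x 40 mm. Origin: panel height, under the centre of the key; the top of the untouched cap is 20 mm above it. z up, same axes as the console.
- square (a joint): How far the square key is pressed, m; 0 = up, grows as it goes down. Spring return, 2 to 7 N on the way. The travel is not marked and differs from key to key (anything from 4 to 14 mm); at its end there is a firm rubber-mounted stop (about 10 N/mm) that has to be felt.
- round_base: Base plate (70 x 56 x 2 mm) of the round key, cap 44 mm in diameter. Origin: panel height, under the centre of the key; the top of the untouched cap is 20 mm above it. z up, same axes as the console.
- round (a joint): How far the round key is pressed, m; 0 = up, grows as it goes down. Spring return, 2 to 7 N on the way. The travel is not marked and differs from key to key (anything from 4 to 14 mm); at its end there is a firm rubber-mounted stop (about 10 N/mm) that has to be felt.
- cross_base: Base plate (70 x 56 x 2 mm) of the plus-shaped key, cap 48 mm across with arms 16 mm wide; not part of the sequence. Origin: panel height, under the centre of the key; the top of the untouched cap is 20 mm above it. z up, same axes as the console.
- cross (a joint): How far the plus-shaped key is pressed, m; 0 = up, grows as it goes down. Spring return, 2 to 7 N on the way. The travel is not marked and differs from key to key (anything from 4 to 14 mm); at its end there is a firm rubber-mounted stop (about 10 N/mm) that has to be felt.
- hinge (a point): Middle of the lid's hinge line, on the console's +y rim at 120 mm height; the line runs along the console's x. Axes as the console's.
- lid (a joint): Angle of the plywood lid (200 mm along the hinge, 216 mm from hinge to free edge, 8 mm thick, 0.3 kg), rad: about 0 = standing open, 80 degrees above the box's rim and leaning over the box, held by the stay; grows as the lid comes down; 1.396 = shut flat on the rim. The hinge is stiff, so the lid stays where it is left once the stay is broken; it takes 3 to 15 N at the free half to go down, and can be pushed from its outer face (the side away from the box).
- lid_edge (a point): Middle of the lid's free edge, on the outer face, 216 mm from the hinge line. Axes: the console's when the lid is open, turning with the lid.
- knee (a joint): Fold of the lid's two-link steel stay on the console's +x side, rad: 0 = locked, bowed away from the hinge (the lid cannot be lowered); 0.21 = straight; grows as the knee folds towards hinge and bench; 2.9 = lid shut. Links 100 mm; lower pin on the box at console x 109, y -57, z 110 mm. Stiff, no snap, stays where left: about 4 N at the pad at first, up to 20 N as a straight push goes on.
- knee_pad (a point): Middle of the outer surface of the flat steel thumb pad at the stay's knee: 40 mm (console x) x 30 mm (along the link), 6 mm thick. With the stay locked it faces away from the hinge and up: 48 degrees above level towards the console's -y. Pushed square to its face, i.e. down and towards the hinge, it passes straight after about 10 mm and is well folded after about 35 mm. Axes as the console's at the start.
- mallet: Bystander: wooden carving mallet standing on its head, 100 mm in diameter, 235 mm tall. Origin: centre of its underside.
- blank: Bystander: half-carved wooden blank, 130 x 90 x 75 mm. Origin: centre of its underside.
- gouge: Bystander: carving gouge lying flat, 210 mm long, wooden handle 26 mm thick. Origin: on the bench, near its middle.

How it is judged:
By the outcome, as a careful person would: the job done as asked, in the order asked, and still so for the second after the job is handed in, with the robot touching nothing.
It also fails if it takes over 72 s, if anything falls off the work surface, if the arm or the gripper's body presses on something with over 40 N, if the wrist force passes 120 N, or if a joint passes its speed limit or range.

ROBOT

A 6-joint arm with a two-finger parallel gripper is mounted at the origin on the work surface. World frame = base frame: x ahead of the robot, y to its left, z up, the work surface at z = 0. Lengths are in m, angles in rad, forces in N, time in s.
With the tool pointing down it reaches from about 0.35 to 0.8 m from the base axis. Payload 7.3 kg.
Tool frame: the origin (TCP) lies midway between the tips of the shut fingers; the grasp point (between the pads) lies behind it (arm.grip_depth is the z of the grasp point in the tool frame, in m); z points along the fingers, x is the direction in which the jaws open and shut, and the axes are right-handed (so a half turn about z gives the same grasp; the last joint's range is limited). The gripper opens to 85 mm and grips with 20 to 120 N. Pads are 22 mm wide; open, the fingers measure 114 mm over their backs; the gripper's body (76 mm by 85 mm) begins 54 mm behind the grasp point. The pads swing forward as they close: fully open they stand 13 mm farther back than shut.
Start: joints at [-1.272, 0.342, 1.524, -0, 1.275, -0.146], TCP at [0.226, -0.474, 0.231] pointing down, gripper open.
Joint ranges: [-2.53, 2.53], [-0.77, 2.02], [0.04, 2.7], [-1, 4.14], [0.28, 2.66], [-3.11, 3.11]. Speed limits (rad/s): [2.57, 2.57, 3.14, 3.14, 3.14, 3.14].

INTERFACE

Orientations are given as a rotation vector (axis times angle).
In Python, from plant import arm gives the robot as it stands.
- The arm moves only by the tool jog_arm, never from a script. Its argument "plan" is text: rows parted by semicolons, each of 6 numbers parted by spaces: the shift along the tool's x, y, z in mm, then the turn, a rotation vector about the tool's x, y, z in degrees. A call has 1 to 20 rows; each row shifts and turns the commanded pose from where the row before left it, along the tool's axes as they then stand; what a row does not reach is not made up. A row lasts 1/10 s, in which the tool goes at most 50 mm and 8.59 degrees, less where a joint would pass 70% of its speed; a pose out of reach is approached as far as the arm can. A call with a gripper value outside its range is refused whole. "jaw" is the closure, from 0 (fully open) to 1 (shut), set as the call begins (left out, the last holds). The fingers move at their own pace and stop on an object; the grip force is fixed at half the most. Time passes only in rows, so rows that do not move let the fingers close. It gives the time, the measured TCP pose, the force and the opening at its end, in the units of the state.
- arm.get_obs(): the state, without advancing time (a new reading comes with each control period).
- arm.read_camera(name): name is "scene" or "side" or "wrist"; returns a dict with "pixels" (384x512x3 uint8, red, green, blue), "depth" (384x512 float32, m along the optical axis (not along the pixel's ray), 0 where there is no reading), "camera_matrix" (3x3 intrinsics, pixels), "dist_coeffs" ([k1, k2, p1, p2, k3] as OpenCV has them; the pictures are not rectified), "world_to_cam" (4x4, takes a point from world to camera coordinates). Camera axes: x right, y up, looking along -z (the intrinsics and any distortion apply to the point x, -y, -z); pixel columns grow to the right and rows downward; lengths in m; the calibration is good to about 2 mm. A picture is of the moment at which its call begins.
- arm.sign_off(): hands the job in, once; it reports no verdict.
The state is a dict: "time": time; "qpos": joint angles; "joint_velocities": joint speeds; "joint_torque": joint torques, N m; "tool_pos": TCP position; "eef_rot": TCP orientation; "contact_force": force on the tool from outside, world axes, zero at the start; "ft_torque": the same for the moment, N m; "gripper_width": finger opening in m.
Only numpy, scipy, OpenCV 4.12 (cv2) and the standard library are available. Lean on these libraries where they do the work, as an engineer would, in place of code of your own. Each camera call takes 0.05 s, during which the arm holds its last target.

## Working session

There is one attempt and no reset: what is moved stays moved. The work goes in short steps, Python scripts to look and compute and a tool call to move; the robot and the scene stay as the last step left them, time stands still between calls to the robot, and variables do not carry over. Pictures are saved under pics/ and viewed, and the job is handed in when it is done.

Besides the shell and the picture viewer there is one more tool, called as name(argument=value, ...) on one line, values as JSON. jog_arm: Moves the arm, as the interface text tells. Its arguments: {"type":"object","properties":{"plan":{"type":"string"},"jaw":{"type":"number"}},"required":["plan"]}

```bash
ls; mkdir -p pics
python3 - <<'E'
from plant import arm
import cv2,numpy as np
o=arm.get_obs();print(o, arm.grip_depth)
for n in ["scene","side","wrist"]:
    c=arm.read_camera(n);cv2.imwrite(f"pics/{n}0.png",cv2.cvtColor(c["pixels"],cv2.COLOR_RGB2BGR))
    np.savez(f"pics/{n}0.npz",**c)
    print(n,c["camera_matrix"],c["dist_coeffs"],c["world_to_cam"])
E
```

```text
pics
{'time': 0.0, 'qpos': array([-1.27199650e+00,  3.42697101e-01,  1.52503278e+00,  6.58155973e-05,
        1.27538514e+00, -1.46013525e-01]), 'joint_velocities': array([-3.16842569e-04,  1.32410412e-03,  6.55635022e-04,  2.67929938e-05,
        1.44118999e-03,  1.27029880e-03]), 'joint_torque': array([-2.91456699e-04, -4.33676469e+01, -2.46013284e+01, -3.53154082e-04,
        7.83074152e-03, -7.42005454e-06]), 'tool_pos': array([ 0.22581432, -0.4735103 ,  0.23063375]), 'eef_rot': array([-2.65583130e+00,  1.67619644e+00,  1.75008828e-03]), 'contact_force': array([-0.61536026,  0.34253625,  0.2928606 ]), 'ft_torque': array([0.00125314, 0.01871013, 0.01317383]), 'gripper_width': 0.08515093690171094} -0.0187
scene [[382.23619931   0.         251.96273054]
 [  0.         382.23619931 194.40051314]
 [  0.           0.           1.        ]] [-0.13146254  0.          0.          0.          0.        ] [[ 0.38824363  0.92146951  0.01268206 -0.20344522]
 [-0.76614956  0.31509372  0.56011678  0.30728012]
 [ 0.51213449 -0.22717812  0.82831658 -1.67450055]
 [ 0.          0.          0.      
[... 243 characters left out ...]
1 -4.93855044e-04 -3.87268447e-01]
 [ 6.11930448e-01  5.87593767e-01  5.29409758e-01 -4.28521226e-01]
 [-3.81462416e-01 -3.67098571e-01  8.48366114e-01 -1.31490370e+00]
 [ 0.00000000e+00  0.00000000e+00  0.00000000e+00  1.00000000e+00]]
wrist [[280.31840777   0.         255.44406999]
 [  0.         280.31840777 188.91963945]
 [  0.           0.           1.        ]] [-0.04471558  0.          0.          0.          0.        ] [[ 4.30091108e-01 -9.02785400e-01 -4.01264951e-04 -5.24316631e-01]
 [ 8.66431958e-01  4.12896941e-01 -2.80734356e-01  3.55270891e-02]
 [ 2.53608559e-01  1.20393681e-01  9.59785424e-01 -3.78888457e-01]
 [ 0.00000000e+00  0.00000000e+00  0.00000000e+00  1.00000000e+00]]
```

View pics/scene0.png

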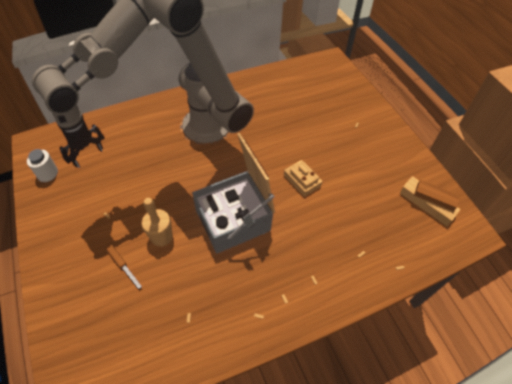

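View pics/side0.png

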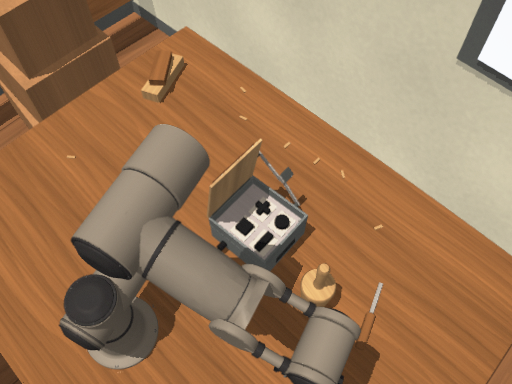

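View pics/wrist0.png

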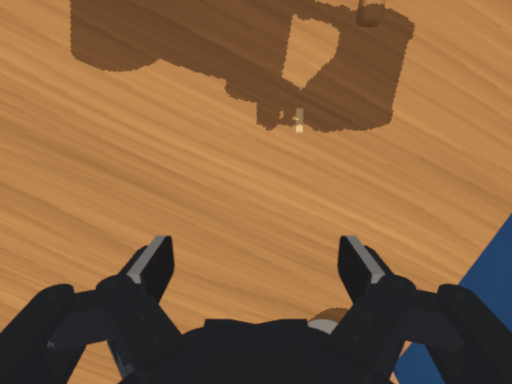

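The scene picture shows the box around (232,212), with the lid to its right and the stay on the far side. The mallet is at (157,230), the gouge at (125,268) and the blank at (302,178). The side picture shows all four keys around (265,225). I'll enlarge it.

```bash
cat > h.py <<'E'
import numpy as np,cv2
def load(n):
    d=np.load(n);return {k:d[k] for k in d.files}
def ray(c,uv):
    uv=np.array(uv,float).reshape(-1,1,2)
    p=cv2.undistortPoints(uv,c["camera_matrix"],c["dist_coeffs"]).reshape(-1,2)
    d=np.c_[p[:,0],-p[:,1],-np.ones(len(p))]
    T=np.linalg.inv(c["world_to_cam"]);return T[:3,3],d@T[:3,:3].T
def atz(c,uv,z):
    o,d=ray(c,uv);return o+d*((z-o[2])/d[:,2])[:,None]
def atd(c,uv):
    o,d=ray(c,uv);uv=np.array(uv).reshape(-1,2).round().astype(int)
    return o+d*c["depth"][uv[:,1],uv[:,0]][:,None]
def proj(c,P):
    P=np.atleast_2d(P);q=P@c["world_to_cam"][:3,:3].T+c["world_to_cam"][:3,3]
    q=q*[1,-1,-1]
    return cv2.projectPoints(q.reshape(-1,1,3),np.zeros(3),np.zeros(3),c["camera_matrix"],c["dist_coeffs"])[0].reshape(-1,2)
def cloud(c):
    v,u=np.mgrid[0:384,0:512];uv=np.c_[u.ravel(),v.ravel()]
    return atd(c,uv).reshape(384,512,3)
def save(name,im): cv2.imwrite(name,cv2.cvtColor(im,cv2.COLOR_RGB2BGR))
E
python3 - <<'E'
from h import *
s=load("pics/side0.npz");save("pics/sidez.png",cv2.resize(s["pixels"][130:280,190:350],None,fx=5,fy=4*1.25/1*0.8,interpolation=cv2.INTER_CUBIC))
c=load("pics/scene0.npz");save("pics/scenez.png",cv2.resize(c["pixels"][130:260,180:290],None,fx=4.5,fy=4.5,interpolation=cv2.INTER_CUBIC))
for c in(s,c):
    P=cloud(c);Z=P[...,2]
    m=(abs(Z-.12)<.004)&(P[...,0]>.3)
    px=c["pixels"].astype(int)
    grey=(px.max(2)-px.min(2)<45)
    m&=grey
    Q=P[m];print(len(Q),Q.min(0),Q.max(0))
    n,l,st,ce=cv2.connectedComponentsWithStats(m.astype(np.uint8),connectivity=8)
    for i in range(1,n):
        if st[i,4]>15: print(st[i],P[l==i].mean(0),cv2.minAreaRect(P[l==i][:,:2].astype(np.float32)))
E
```

```text
936 [ 0.38865041 -0.43866314  0.11600999] [1.41610276 0.45267046 0.12399917]
[342  12   8   7  18] [1.40357714 0.30627074 0.11997874] ((1.4020919799804688, 0.30661168694496155), (0.011401630938053131, 0.041179485619068146), 2.7084453105926514)
[353  19  36  22  69] [1.40456195 0.18173535 0.11991155] ((1.4045058488845825, 0.18320783972740173), (0.012868659570813179, 0.16944202780723572), 1.1142232418060303)
[389  40  53  33 109] [ 1.40362538 -0.02697244  0.11964437] ((1.4023734331130981, -0.027224719524383545), (0.015847621485590935, 0.23612874746322632), 0.11164527386426926)
[452  78   9   7  21] [ 1.4016802  -0.21228381  0.11988913] ((1.4018008708953857, -0.21064168214797974), (0.013410425744950771, 0.03657287359237671), 7.614759922027588)
[462  84  11   7  24] [ 1.40264612 -0.25577771  0.12019532] ((1.402652621269226, -0.2552758455276489), (0.011490046046674252, 0.03861044719815254), 1.1274724006652832)
[473  90  39  26  76] [ 1.40225314 -0.3550202   0.11992081] ((1.4014842510223389, -0.3594173789024353), (0.15847885608673096, 0.015282505191862583), 89.39366912841797)
[209 176  99 
[... 200 characters left out ...]
.61825602 0.04525297 0.12397209]
[230 171  35  31 109] [0.44581916 0.02210379 0.12020275] ((0.4508949816226959, 0.027344748377799988), (0.15451791882514954, 0.06520649790763855), 28.77096176147461)
[193 178  36  26 100] [ 0.41119739 -0.12164435  0.12003533] ((0.4072023928165436, -0.11526845395565033), (0.051555365324020386, 0.14546877145767212), 23.16700553894043)
[198 205  39  34 142] [ 0.56202961 -0.15054467  0.11984727] ((0.5503932237625122, -0.15945979952812195), (0.16250398755073547, 0.07189028710126877), 33.35903549194336)
[253 204  20  18  62] [0.58135942 0.01990602 0.11974855] ((0.5837568044662476, 0.01794837787747383), (0.040695641189813614, 0.07759733498096466), 35.032161712646484)
```

View pics/sidez.png

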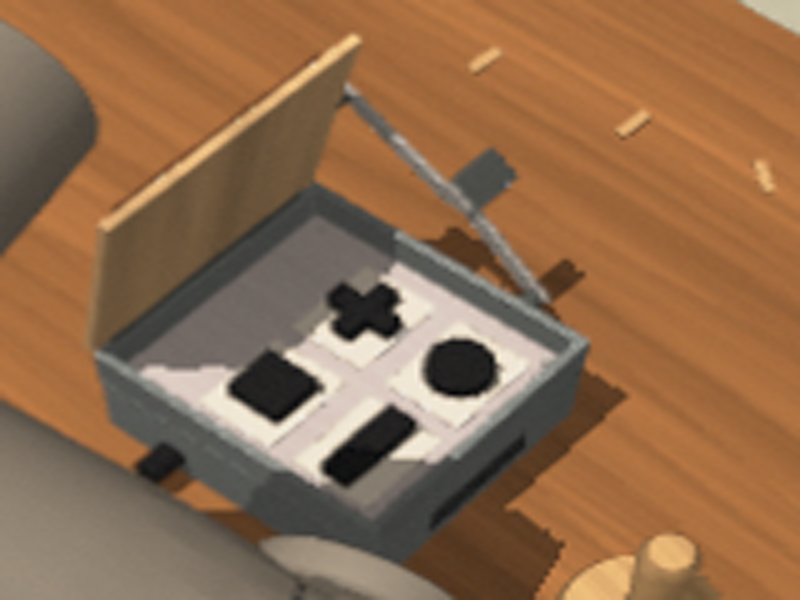

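View pics/scenez.png

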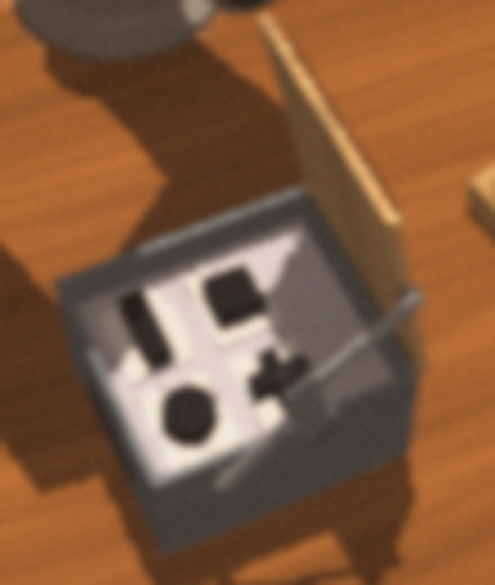

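The side view gives the layout: the bar and round keys are in the row away from the lid, and the square and cross are in the row nearer it. The stay is on the far side, world +x. Next I'll fit the pose from the key caps and corners, and check it against depth.

Run:
```python
from h import *
mdl={'bar':(-42,-56),'square':(-42,18),'round':(42,-56),'cross':(42,18)}
pts={}
for nm,roi in(("side",(190,130,160,150)),("scene",(190,165,85,85))):
    c=load(f"pics/{nm}0.npz");P=cloud(c)
    x,y,w,h=roi;m=np.zeros((384,512),np.uint8);px=c["pixels"].max(2)
    m[y:y+h,x:x+w]=(px[y:y+h,x:x+w]<45)
    n,l,st,ce=cv2.connectedComponentsWithStats(m)
    for i in range(1,n):
        if st[i,4]>25:
            q=atz(c,ce[i],.103)[0];print(nm,st[i],ce[i].round(1),q.round(4),'medz',np.median(P[l==i][:,2]).round(3))
c=load("pics/side0.npz")
print("corners",atz(c,[(307,216.3),(265,260),(209.4,218)],.12))
# depth: rim
P=cloud(c);Z=P[...,2];m=(abs(Z-.119)<.004)&(abs(P[...,0]-.5)<.15)&(abs(P[...,1]+.07)<.15)
px=c["pixels"].astype(int);m&=px.max(2)-px.min(2)<45
Q=P[m][:,:2]
for a in(-4,-3,-2,-1,0,1,2,3,4,5,6):
    t=np.radians(a);R=np.array([[np.cos(t),np.sin(t)],[-np.sin(t),np.cos(t)]]);q=Q@R.T
    e=np.percentile(q,[1,99],axis=0);print(a,e[1]-e[0],R.T@e.mean(0))
# lid/stay/pad cloud
m=(Z>.14)&(P[...,0]>.38)&(P[...,0]<.75)&(P[...,1]>-.25)&(P[...,1]<.12)
g=m&(px.max(2)-px.min(2)<25)&(P[...,0]>.55)
print('grey',P[g].min(0),P[g].max(0),g.sum())
v,u=np.nonzero(g);print(u.min(),u.max(),v.min(),v.max())
```

```text
side [256 201  14  14 132] [262.4 207.5] [ 0.5327 -0.053   0.103 ] medz 0.103
side [276 215  13  14 145] [281.8 221.6] [ 0.5379 -0.1273  0.103 ] medz 0.103
side [236 218  17  17 166] [244.3 226.2] [ 0.45   -0.0579  0.103 ] medz 0.103
side [255 232  18  19 145] [263.4 241.1] [ 0.454  -0.1314  0.103 ] medz 0.103
side [276 239  19  23  65] [285.2 249.9] [ 0.4773 -0.1953  0.103 ] medz 0.034
side [218 241   9  10  50] [221.9 245.5] [ 0.3613 -0.0548  0.103 ] medz 0.038
corners [[ 0.5951381  -0.17447305  0.12      ]
 [ 0.4094569  -0.17956848  0.12      ]
 [ 0.39241862  0.02854284  0.12      ]]
-4 [0.22783431 0.23119276] [ 0.49768904 -0.07120453]
-3 [0.22582305 0.22887155] [ 0.49817036 -0.0710635 ]
-2 [0.22397336 0.22645428] [ 0.49853145 -0.07089901]
-1 [0.22196183 0.22401138] [ 0.49893307 -0.07074095]
0 [0.22005271 0.22146516] [ 0.49924391 -0.07052998]
1 [0.21793062 0.21933669] [ 0.49962117 -0.0703649 ]
2 [0.21580347 0.2179079 ] [ 0.49997166 -0.07003351]
3 [0.21383255 0.21774281] [ 0.50020942 -0.06987229]
4 [0.21293237 0.21843094] [ 0.49987122 -0.06969054]
5 [0.21279084 0.22019245] [ 0.4991006  -0.06985773]
6 [0.21268322 0.22212657] [ 0.49815871 -0.07005561]
grey [ 0.58815512 -0.10481768  0.14178746] [0.64414238 0.02421036 0.24942751] 228
258 293 152 195
```

```bash
cat >> h.py <<'E'
YAW=np.radians(3.1);CC=np.array([.493,-.072,0])
RC=np.array([[np.cos(YAW),-np.sin(YAW),0],[np.sin(YAW),np.cos(YAW),0],[0,0,1]])
def toc(P): return (np.asarray(P)-CC)@RC
def tow(P): return np.asarray(P)@RC.T+CC
E
python3 - <<'E'
from h import *
for nm in("side","scene"):
    c=load(f"pics/{nm}0.npz");P=cloud(c);px=c["pixels"].astype(int);C=toc(P)*1000
    g=(C[...,2]>128)&(C[...,0]>95)&(C[...,0]<180)&(C[...,1]>-110)&(C[...,1]<105)
    K=C[g];print(nm,len(K))
    pad=K[(K[:,0]>118)]
    print('pad',pad.min(0).round(),pad.max(0).round(),pad.mean(0).round(1))
    q=(C[...,0]>118)&g
    v,u=np.nonzero(q);print('px',u.min(),u.max(),v.min(),v.max())
    if len(pad)>6:
        n=np.linalg.svd(pad-pad.mean(0))[2][2];print('normal',n)
        d=pad@np.array([0,-.669,.743]);e=pad@np.array([0,.743,.669]);print('along normal',np.percentile(d,[5,50,95]).round(1),'along link',np.percentile(e,[2,50,98]).round(1),'x',np.percentile(pad[:,0],[2,98]).round(1))
    l=K[(K[:,0]<117)]; 
    for z in range(130,260,15):
        t=l[abs(l[:,2]-z)<5]
        if len(t): print(z,len(t),t.mean(0).round(0))
    # lid
    L=(px[...,0]-px[...,2]>40)&(C[...,2]>135)&(abs(C[...,0])<105)&(C[...,1]>20)&(C[...,1]<125)
    K=C[L];print('lid',K.min(0).round(),K.max(0).round())
    for z in range(140,340,30):
        t=K[abs(K[:,2]-z)<8]
        if len(t): print(z,np.median(t,axis=0).round(0))
    # bystanders
    for name,(x0,x1,y0,y1) in dict(mallet=(.35,.75,-.45,-.2),blank=(.3,.8,.06,.4)).items():
        b=P[(P[...,2]>.03)&(P[...,0]>x0)&(P[...,0]<x1)&(P[...,1]>y0)&(P[...,1]<y1)]
        if len(b): print(name,np.percentile(b,[2,98],axis=0).round(3))
E
```

```text
side 358
pad [118. -20. 158.] [151.  16. 205.] [134.2   3.2 193.5]
px 281 293 167 188
normal [ 0.01028451  0.74192708 -0.6704017 ]
along normal [136.7 141.9 145.2] along link [106.8 132.4 147.5] x [118.3 150.8]
130 10 [114. -40. 132.]
145 14 [113. -18. 146.]
160 13 [113.  -5. 159.]
175 12 [112.   0. 174.]
190 28 [110.  14. 190.]
205 19 [109.  38. 205.]
220 18 [109.  58. 219.]
235 19 [109.  75. 234.]
250 13 [107.  86. 248.]
lid [-100.   71.  135.] [102. 110. 338.]
140 [-15. 106. 142.]
170 [-12. 101. 170.]
200 [ -6.  96. 199.]
230 [-10.  90. 231.]
260 [-19.  85. 260.]
290 [-10.  80. 290.]
320 [ -5.  75. 321.]
mallet [[ 0.414 -0.376  0.071]
 [ 0.498 -0.29   0.236]]
scene 343
pad [118. -44. 129.] [154.  18. 208.] [131.4  -2.5 181.5]
px 232 254 214 233
normal [ 0.08950026  0.82540096 -0.55740736]
along normal [120.9 140.3 144.4] along link [ 62.5 127.6 149.3] x [118.2 153.1]
130 2 [115. -40. 132.]
145 2 [117. -34. 143.]
175 4 [105.  76. 175.]
190 14 [111.  37. 191.]
205 18 [112.  44. 204.]
220 20 [113.  58. 219.]
235 20 [114.  79. 236.]
250 19 [109.  92. 250.]
lid [-95.  74. 140.] [105. 112. 338.]
140 [-19. 108. 144.]
170 [ 14. 103. 172.]
200 [ 22.  98. 201.]
230 [  7.  93. 230.]
260 [ 28.  88. 259.]
290 [ 22.  82. 290.]
320 [ 18.  85. 322.]
mallet [[ 0.433 -0.37   0.038]
 [ 0.511 -0.285  0.236]]
blank [[0.37  0.203 0.031]
 [0.498 0.294 0.076]]
```

The stay's thumb pad is centred at about (133, 2, 194) mm in the box frame, and its measured normal agrees with the 48° given. The box is at about (0.493, -0.072) with a yaw of 3.1°. I'll move above the bar key with the fingers shut.

jog_arm(plan="0 0 -10 0 0 -8.45; 0 0 -10 0 0 -8.45; 0 0 -10 0 0 -8.45; 0 0 -10 0 0 -8.45; 0 0 -10 0 0 -8.45; 0 0 -10 0 0 -8.45; 0 0 -10 0 0 -8.45; 0 0 -10 0 0 -8.45; 24.6 -33.1 0 0 0 0; 24.6 -33.1 0 0 0 0; 24.6 -33.1 0 0 0 0; 24.6 -33.1 0 0 0 0; 24.6 -33.1 0 0 0 0; 24.6 -33.1 0 0 0 0; 24.6 -33.1 0 0 0 0; 24.6 -33.1 0 0 0 0; 24.6 -33.1 0 0 0 0; 24.6 -33.1 0 0 0 0; 0 0 0 0 0 0", jaw=1)

```text
time: 2.05
tool_pos: [0.4554, -0.1264, 0.311]
eef_rot: [-3.139, -0.093, -0.001]
contact_force: [0.2, -0.6, 0.4]
gripper_width: -0.0
```

jog_arm(plan="-1.5 4.5 40 0 0 0; 0 0 40 0 0 0; 0 0 40 0 0 0; 0 0 30 0 0 0; 0 0 0 0 0 0; 0 0 0 0 0 0")

```text
time: 2.65
tool_pos: [0.4525, -0.1353, 0.1618]
eef_rot: [3.14, 0.084, -0.0]
contact_force: [0.4, 0.3, 0.2]
gripper_width: -0.0002
```

Run:
```python
from plant import arm
from h import *
print(arm.get_obs()["tool_pos"],arm.get_obs()["qpos"])
a=[]
for n in("scene","side","wrist"):
    c=arm.read_camera(n);p=c["pixels"]
    if n=="scene":p=p[100:290,120:373]
    if n=="side":p=p[110:300,150:403]
    a.append(cv2.resize(p,(400,300),interpolation=cv2.INTER_CUBIC))
a.append(a[0]*0)
save("pics/a1.png",np.vstack([np.hstack(a[:2]),np.hstack(a[2:])]))
```

```text
[ 0.45254554 -0.13528017  0.16182758] [-4.52816761e-01  3.19974606e-01  1.76791991e+00 -2.11588334e-04
  1.05395784e+00 -5.06081957e-01]
```

View pics/a1.png

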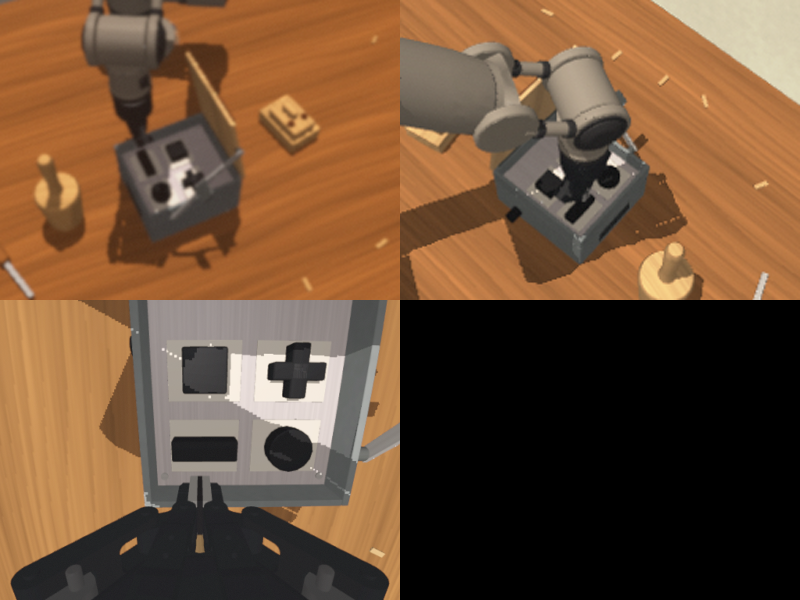

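The arm is above the bar key. The wrist view shows the bar at (204,449), square (205,370), round (288,449) and cross (297,371) in the montage. The wrist picture also gives finer key positions.

Run:
```python
from plant import arm
from h import *
c=arm.read_camera("wrist");np.savez("pics/w1.npz",**c)
g=c["pixels"].max(2)
save("pics/w1.png",c["pixels"])
m=((g<75)).astype(np.uint8);m[225:]=0;m[:40]=0
m=cv2.morphologyEx(m,cv2.MORPH_OPEN,np.ones((3,3)))
n,l,st,ce=cv2.connectedComponentsWithStats(m)
P=cloud(c)
for i in range(1,n):
    if st[i,4]>300:
        q=P[l==i];q=q[abs(q[:,2]-.105)<.004]
        if len(q)>100: print(st[i],ce[i].round(),np.median(q[:,2]).round(4),((q.min(0)+q.max(0))/2).round(4),(q.max(0)-q.min(0)).round(3))
print(arm.get_obs()["tool_pos"])
```

```text
[ 343   55   74   71 3003] [379.  90.] 0.1051 [ 0.5371 -0.0478  0.1043] [0.047 0.047 0.006]
[ 233   60   58   60 3361] [262.  89.] 0.1051 [ 0.454  -0.0523  0.105 ] [0.04  0.04  0.005]
[ 338  162   62   58 2679] [368. 190.] 0.1052 [ 0.5416 -0.1211  0.1042] [0.043 0.042 0.006]
[ 220  175   84   32 2642] [261. 191.] 0.105 [ 0.4583 -0.1255  0.1041] [0.063 0.025 0.006]
[ 0.45339844 -0.13530305  0.16299213]
```

jog_arm(plan="3 -7 25 0 0 0; 0 0 25 0 0 0; 0 0 0 0 0 0; 0 0 0 0 0 0")

```text
time: 3.25
tool_pos: [0.4556, -0.1278, 0.1123]
eef_rot: [3.14, 0.085, 0.001]
contact_force: [0.5, -0.6, 0.2]
gripper_width: 0.0003
```

Run:
```python
from plant import arm
from h import *
c=arm.read_camera("wrist");s=arm.read_camera("side")
o=arm.get_obs();t=o["tool_pos"];print(t,o["contact_force"],'tip px',proj(c,t),proj(s,t))
save("pics/a2.png",np.hstack([cv2.resize(c["pixels"][100:300,130:390],(455,350)),cv2.resize(s["pixels"][180:280,190:290],(350,350),interpolation=cv2.INTER_CUBIC)]))
```

```text
[ 0.45609021 -0.12812212  0.11287262] [ 1.04045038 -0.12195382  0.34391671] tip px [[255.52413796 241.37690728]] [[263.05794569 238.51129854]]
```

View pics/a2.png

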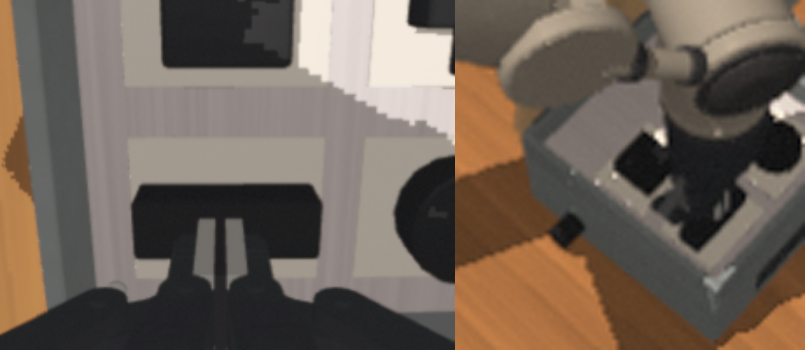

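The fingertips are over the middle of the bar: tip at about (220,222) in the left half, with the bar spanning y from 185 to 258. I'll press from here in small steps.

jog_arm(plan="0 0 4 0 0 0; 0 0 3 0 0 0; 0 0 1.5 0 0 0; 0 0 1 0 0 0; 0 0 0 0 0 0")

```text
time: 3.85
tool_pos: [0.4555, -0.1278, 0.1021]
eef_rot: [3.14, 0.085, 0.002]
contact_force: [0.3, 0.2, 4.8]
gripper_width: -0.0001
```

jog_arm(plan="0 0 1 0 0 0; 0 0 0 0 0 0")

```text
time: 4.05
tool_pos: [0.4555, -0.1278, 0.101]
eef_rot: [3.14, 0.085, 0.002]
contact_force: [0.3, -0.7, 5.1]
gripper_width: -0.0002
```

jog_arm(plan="0 0 1 0 0 0; 0 0 0 0 0 0")

```text
time: 4.25
tool_pos: [0.4555, -0.1278, 0.1001]
eef_rot: [3.14, 0.085, 0.002]
contact_force: [0.2, -0.6, 6.3]
gripper_width: 0.0001
```

jog_arm(plan="0 0 1 0 0 0; 0 0 0 0 0 0")

```text
time: 4.45
tool_pos: [0.4556, -0.1278, 0.0995]
eef_rot: [3.14, 0.085, 0.002]
contact_force: [-1.6, 0.3, 11.4]
gripper_width: -0.0002
```

jog_arm(plan="0 0 0.7 0 0 0; 0 0 0 0 0 0")

```text
time: 4.65
tool_pos: [0.4556, -0.1279, 0.0992]
eef_rot: [3.139, 0.085, 0.002]
contact_force: [-0.8, 0.6, 14.0]
gripper_width: 0.0
```

jog_arm(plan="0 0 0.5 0 0 0; 0 0 0 0 0 0")

```text
time: 4.85
tool_pos: [0.4556, -0.1279, 0.0989]
eef_rot: [3.139, 0.085, 0.003]
contact_force: [-2.3, 0.5, 16.5]
gripper_width: 0.0002
```

The bar has reached its stop: force rose steeply from z≈0.0998 to 16.5 N. I'll lift, tilt the tool back from the lid, and go to the square key.

jog_arm(plan="0 0 -18 0 0 0; 0 0 -18 0 0 0; 0 -20 0 8.5 0 0; 0 -20 5 8.5 0 0; 0 -16 5 0 0 0; 0 -15 5 0 0 0; 0 0 0 0 0 0; 0 0 0 0 0 0")

```text
time: 5.65
tool_pos: [0.451, -0.0536, 0.1313]
eef_rot: [-2.846, -0.08, 0.012]
contact_force: [1.0, 0.2, 0.1]
gripper_width: -0.0001
```

```bash
cat > look.py <<'E'
from plant import arm
from h import *
import sys
from scipy.spatial.transform import Rotation as Ro
def d(target):
    o=arm.get_obs();R=Ro.from_rotvec(o["eef_rot"]).as_matrix()
    print(o["tool_pos"].round(4),o["contact_force"].round(1),'Rt\n',R.T.round(3),'\ntool-frame mm to target',((np.array(target)-o["tool_pos"])@R*1000).round(1))
E
python3 - <<'E'
from look import *
d([.452,-.0545,.112])
c=arm.read_camera("wrist");s=arm.read_camera("scene")
print(proj(c,arm.get_obs()["tool_pos"]))
save("pics/a3.png",np.hstack([cv2.resize(c["pixels"],(440,330)),cv2.resize(s["pixels"][110:250,150:290],(330,330),interpolation=cv2.INTER_CUBIC)]))
E
```

```text
[ 0.451  -0.0536  0.1313] [1.  0.2 0.1] Rt
 [[ 0.998  0.056  0.   ]
 [ 0.054 -0.955 -0.291]
 [-0.016  0.29  -0.957]] 
tool-frame mm to target [ 1.   6.5 18.1]
[[255.13046778 241.93304365]]
```

View pics/a3.png

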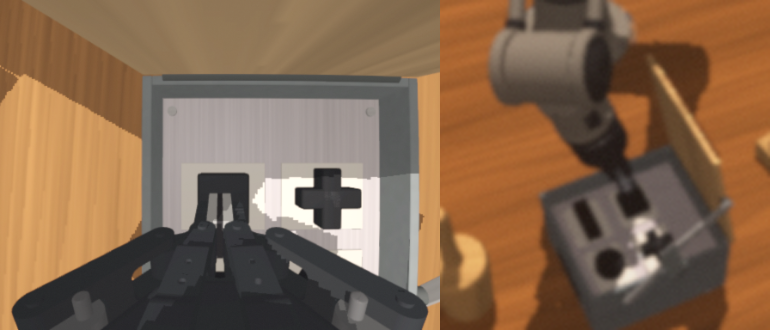

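jog_arm(plan="1 3.2 10.4 0 0 0; 0 3 10 0 0 0; 0 0.6 1.9 0 0 0; 0 0 0 0 0 0; 0 0.3 1 0 0 0; 0 0 0 0 0 0")

```text
time: 6.35
tool_pos: [0.4519, -0.0545, 0.1068]
eef_rot: [-2.844, -0.077, 0.012]
contact_force: [-1.4, -0.5, 2.4]
gripper_width: -0.0001
```

jog_arm(plan="0 0.3 1 0 0 0; 0 0 0 0 0 0")

```text
time: 6.55
tool_pos: [0.452, -0.0545, 0.1057]
eef_rot: [-2.844, -0.077, 0.012]
contact_force: [-1.7, -0.3, 2.7]
gripper_width: 0.0003
```

jog_arm(plan="0 0.3 1 0 0 0; 0 0 0 0 0 0")

```text
time: 6.75
tool_pos: [0.4521, -0.0545, 0.1046]
eef_rot: [-2.844, -0.077, 0.012]
contact_force: [-2.7, -0.2, 2.1]
gripper_width: 0.0001
```

jog_arm(plan="0 0.3 1 0 0 0; 0 0 0 0 0 0")

```text
time: 6.95
tool_pos: [0.4522, -0.0545, 0.1036]
eef_rot: [-2.844, -0.077, 0.011]
contact_force: [-2.5, -0.1, 3.1]
gripper_width: -0.0002
```

jog_arm(plan="0 0.3 1 0 0 0; 0 0 0 0 0 0")

```text
time: 7.15
tool_pos: [0.4522, -0.0545, 0.1025]
eef_rot: [-2.844, -0.077, 0.011]
contact_force: [-3.1, -0.0, 3.4]
gripper_width: -0.0001
```

jog_arm(plan="0 0.3 1 0 0 0; 0 0 0 0 0 0")

```text
time: 7.35
tool_pos: [0.4522, -0.0545, 0.1015]
eef_rot: [-2.844, -0.076, 0.011]
contact_force: [-2.3, -0.6, 4.5]
gripper_width: 0.0002
```

jog_arm(plan="0 0.3 1 0 0 0; 0 0 0 0 0 0")

```text
time: 7.55
tool_pos: [0.4521, -0.0545, 0.1004]
eef_rot: [-2.844, -0.077, 0.012]
contact_force: [-2.9, 0.4, 3.3]
gripper_width: 0.0002
```

jog_arm(plan="0 0.3 1 0 0 0; 0 0 0 0 0 0")

```text
time: 7.75
tool_pos: [0.4522, -0.0545, 0.0994]
eef_rot: [-2.844, -0.077, 0.011]
contact_force: [-1.9, -1.1, 5.3]
gripper_width: 0.0002
```

jog_arm(plan="0 0.3 1 0 0 0; 0 0 0 0 0 0")

```text
time: 7.95
tool_pos: [0.4522, -0.0545, 0.0983]
eef_rot: [-2.844, -0.077, 0.011]
contact_force: [-2.4, -0.1, 4.9]
gripper_width: 0.0002
```

jog_arm(plan="0 0.3 1 0 0 0; 0 0 0 0 0 0")

```text
time: 8.15
tool_pos: [0.4522, -0.0545, 0.0973]
eef_rot: [-2.844, -0.077, 0.011]
contact_force: [-3.2, -0.8, 5.6]
gripper_width: 0.0003
```

jog_arm(plan="0 0.3 1 0 0 0; 0 0 0 0 0 0")

```text
time: 8.35
tool_pos: [0.4522, -0.0545, 0.0963]
eef_rot: [-2.844, -0.077, 0.011]
contact_force: [-2.8, 0.2, 5.7]
gripper_width: 0.0
```

jog_arm(plan="0 0.3 1 0 0 0; 0 0 0 0 0 0")

```text
time: 8.55
tool_pos: [0.4522, -0.0545, 0.0953]
eef_rot: [-2.844, -0.077, 0.011]
contact_force: [-3.6, -0.5, 5.8]
gripper_width: 0.0002
```

jog_arm(plan="0 0.3 1 0 0 0; 0 0 0 0 0 0")

```text
time: 8.75
tool_pos: [0.4522, -0.0545, 0.0944]
eef_rot: [-2.844, -0.077, 0.011]
contact_force: [-4.1, -1.0, 7.5]
gripper_width: -0.0003
```

jog_arm(plan="0 0.3 1 0 0 0; 0 0 0 0 0 0")

```text
time: 8.95
tool_pos: [0.4522, -0.0545, 0.0938]
eef_rot: [-2.844, -0.077, 0.011]
contact_force: [-4.8, -2.2, 11.9]
gripper_width: -0.0
```

jog_arm(plan="0 0.25 0.75 0 0 0; 0 0 0 0 0 0")

```text
time: 9.15
tool_pos: [0.4523, -0.0545, 0.0933]
eef_rot: [-2.844, -0.077, 0.011]
contact_force: [-4.6, -0.2, 14.8]
gripper_width: -0.0
```

jog_arm(plan="0 0.1 0.3 0 0 0; 0 0 0 0 0 0")

```text
time: 9.35
tool_pos: [0.4523, -0.0546, 0.0932]
eef_rot: [-2.844, -0.077, 0.01]
contact_force: [-6.1, -0.5, 17.5]
gripper_width: -0.0001
```

The square key has reached its stop: the slope steepened below z≈0.0945, to 17.5 N. The round key is next.

jog_arm(plan="0 -6 -20 0 0 0; 0 -6 -20 0 0 0; 10 10 -3 -8.5 0 0; 10 10 -1.5 -8.5 0 0; 22 18 0 0 0 0; 22 18 0 0 0 0; 20 18 0 0 0 0; 0 0 0 0 0 0; 0 0 0 0 0 0")

```text
time: 10.25
tool_pos: [0.54, -0.1246, 0.1331]
eef_rot: [-3.14, -0.084, 0.001]
contact_force: [0.1, -0.8, 0.3]
gripper_width: 0.0001
```

Run:
```python
from look import *
d([.540,-.124,.108])
c=arm.read_camera("wrist");s=arm.read_camera("scene")
save("pics/a4.png",np.hstack([cv2.resize(c["pixels"],(440,330)),cv2.resize(s["pixels"][110:250,150:290],(330,330),interpolation=cv2.INTER_CUBIC)]))
```

```text
[ 0.54   -0.1246  0.1331] [ 0.1 -0.8  0.3] Rt
 [[ 0.999  0.053 -0.001]
 [ 0.053 -0.999 -0.001]
 [-0.001  0.001 -1.   ]] 
tool-frame mm to target [ 0.  -0.6 25.1]
```

View pics/a4.png

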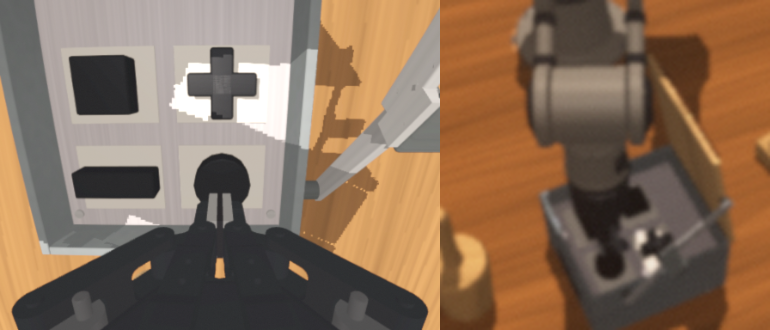

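The fingertips are over the round cap at about (222,185), and the cross and stay are clear.

jog_arm(plan="0 0 12 0 0 0; 0 0 12 0 0 0; 0 0 3 0 0 0; 0 0 1.5 0 0 0; 0 0 1 0 0 0; 0 0 1 0 0 0; 0 0 0 0 0 0")

```text
time: 11.05
tool_pos: [0.5401, -0.1246, 0.1035]
eef_rot: [3.14, 0.085, 0.0]
contact_force: [-1.3, 1.9, 3.2]
gripper_width: 0.0002
```

jog_arm(plan="0 0 1 0 0 0; 0 0 0 0 0 0")

```text
time: 11.25
tool_pos: [0.5402, -0.1247, 0.1025]
eef_rot: [3.14, 0.085, 0.001]
contact_force: [-1.4, 0.6, 3.6]
gripper_width: -0.0002
```

jog_arm(plan="0 0 1 0 0 0; 0 0 0 0 0 0")

```text
time: 11.45
tool_pos: [0.5402, -0.1247, 0.1013]
eef_rot: [3.14, 0.085, 0.001]
contact_force: [-2.3, 0.6, 4.4]
gripper_width: 0.0005
```

jog_arm(plan="0 0 1 0 0 0; 0 0 0 0 0 0")

```text
time: 11.65
tool_pos: [0.5402, -0.1247, 0.1003]
eef_rot: [3.14, 0.084, 0.0]
contact_force: [-0.9, 0.3, 4.5]
gripper_width: -0.0002
```

jog_arm(plan="0 0 1 0 0 0; 0 0 0 0 0 0")

```text
time: 11.85
tool_pos: [0.5402, -0.1247, 0.0993]
eef_rot: [3.14, 0.084, 0.001]
contact_force: [-1.7, 0.2, 4.7]
gripper_width: 0.0003
```

jog_arm(plan="0 0 1 0 0 0; 0 0 0 0 0 0")

```text
time: 12.05
tool_pos: [0.5402, -0.1247, 0.0983]
eef_rot: [3.14, 0.085, 0.0]
contact_force: [-0.8, 1.4, 6.2]
gripper_width: 0.0002
```

jog_arm(plan="0 0 1 0 0 0; 0 0 0 0 0 0")

```text
time: 12.25
tool_pos: [0.5402, -0.1247, 0.0974]
eef_rot: [3.14, 0.085, 0.001]
contact_force: [-0.4, 0.9, 5.9]
gripper_width: -0.0002
```

jog_arm(plan="0 0 1 0 0 0; 0 0 0 0 0 0")

```text
time: 12.45
tool_pos: [0.5402, -0.1247, 0.0966]
eef_rot: [3.14, 0.085, 0.001]
contact_force: [-2.5, 1.4, 6.7]
gripper_width: 0.0001
```

jog_arm(plan="0 0 1 0 0 0; 0 0 0 0 0 0")

```text
time: 12.65
tool_pos: [0.5403, -0.1247, 0.0961]
eef_rot: [3.14, 0.085, 0.001]
contact_force: [-3.7, 1.4, 11.6]
gripper_width: 0.0
```

jog_arm(plan="0 0 0.7 0 0 0; 0 0 0 0 0 0")

```text
time: 12.85
tool_pos: [0.5403, -0.1247, 0.0958]
eef_rot: [3.14, 0.085, 0.001]
contact_force: [-4.6, 2.7, 13.1]
gripper_width: 0.0001
```

jog_arm(plan="0 0 0.5 0 0 0; 0 0 0 0 0 0")

```text
time: 13.05
tool_pos: [0.5403, -0.1247, 0.0955]
eef_rot: [3.14, 0.085, 0.002]
contact_force: [-4.5, 2.4, 15.4]
gripper_width: 0.0002
```

The round key has reached its stop at 15.4 N. I'll lift out, move beside the stay and tilt 42° to face the pad.

jog_arm(plan="0 0 -25 0 0 0; 0 0 -40 0 0 0; 0 0 -45 0 0 0; 20 18 -40 0 0 0; 25 18 0 8.4 0 0; 25 18 0 8.4 0 0; 0 0 0 8.4 0 0; 0 0 0 8.4 0 0; 0 0 0 8.4 0 0; 0 0 0 0 0 0; 0 0 0 0 0 0")

```text
time: 14.15
tool_pos: [0.6129, -0.1752, 0.24]
eef_rot: [-2.41, -0.063, 0.026]
contact_force: [-0.4, 0.5, 0.5]
gripper_width: -0.0003
```

Run:
```python
from look import *
d([.6295,-.086,.223])
print(arm.get_obs()["qpos"].round(2))
c=arm.read_camera("wrist");s=arm.read_camera("side")
P=cloud(c);C=toc(P)*1000
np.savez("pics/w4.npz",**c);save("pics/w4.png",c["pixels"])
save("pics/a5.png",np.hstack([cv2.resize(c["pixels"],(440,330)),cv2.resize(s["pixels"][110:250,220:360],(330,330),interpolation=cv2.INTER_CUBIC)]))
q=C[(C[...,0]>122)&(C[...,0]<165)&(C[...,2]>150)&(C[...,2]<235)&(abs(C[...,1])<45)]
dd=q@np.array([0,-.669,.743]);e=q@np.array([0,.743,.669])
k=(abs(e-131)<20)
print(k.sum(),'n',np.percentile(dd[k],[5,50,95]).round(1),'l',np.percentile(e[k],[2,98]).round(1),'x',np.percentile(q[k,0],[1,99]).round(1))
```

```text
[ 0.6129 -0.1752  0.24  ] [-0.4  0.5  0.5] Rt
 [[ 0.999  0.053 -0.002]
 [ 0.038 -0.744 -0.667]
 [-0.036  0.666 -0.745]] 
tool-frame mm to target [ 21.3 -54.4  71.5]
[-0.66  0.79  0.93  0.56  1.89 -0.66]
1244 n [140.1 141.5 142.7] l [119.5 148.2] x [122.3 153.8]
```

View pics/a5.png

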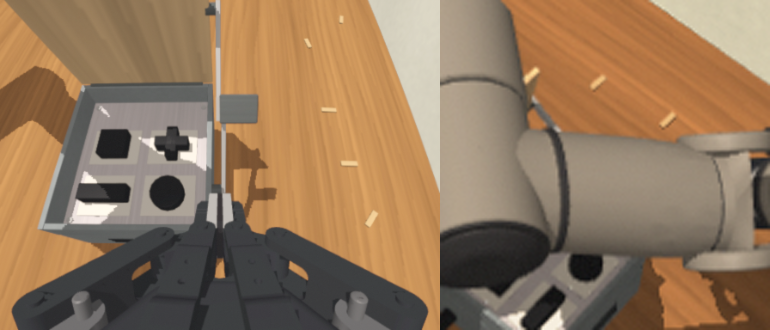

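The wrist view shows the pad at (238,108). Depth puts its face at 141.5 mm along the normal, which agrees with the earlier estimate. I'll approach it.

jog_arm(plan="10 -20 0 0 0 0; 11 -20 20 0 0 0; 0 -15 25 0 0 0; 0 0 25 0 0 0; 0 0 20 0 0 0; 0 0 10 0 0 0; 0 0 0 0 0 0; 0 0 0 0 0 0")

```text
time: 15.05
tool_pos: [0.6284, -0.0658, 0.2052]
eef_rot: [-2.41, -0.067, 0.023]
contact_force: [0.5, 0.4, -0.3]
gripper_width: 0.0001
```

Run:
```python
from look import *
d([.628,-.060,.195])
c=arm.read_camera("wrist");s=arm.read_camera("scene")
save("pics/a6.png",np.hstack([cv2.resize(c["pixels"],(440,330)),cv2.resize(s["pixels"][130:270,180:320],(330,330),interpolation=cv2.INTER_CUBIC)]))
```

```text
[ 0.6284 -0.0658  0.2052] [ 0.5  0.4 -0.3] Rt
 [[ 0.999  0.055  0.002]
 [ 0.042 -0.743 -0.668]
 [-0.035  0.667 -0.744]] 
tool-frame mm to target [-0.1  2.5 11.5]
```

View pics/a6.png

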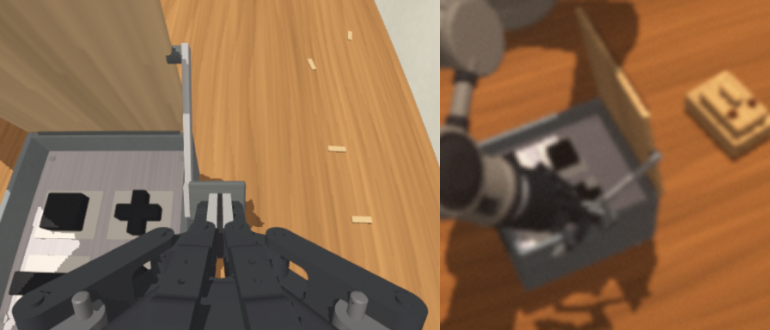

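The tip lines up with the pad. I'll push gently, watching the force.

jog_arm(plan="0 2 6 0 0 0; 0 0 4 0 0 0; 0 0 3 0 0 0; 0 0 2 0 0 0; 0 0 0 0 0 0")

```text
time: 15.65
tool_pos: [0.6276, -0.0578, 0.1912]
eef_rot: [-2.409, -0.064, 0.025]
contact_force: [-0.6, -2.4, -0.1]
gripper_width: -0.0002
```

jog_arm(plan="0 0 2 0 0 0; 0 0 2 0 0 0; 0 0 2 0 0 0")

```text
time: 15.95
tool_pos: [0.6274, -0.0541, 0.1868]
eef_rot: [-2.409, -0.064, 0.024]
contact_force: [-0.2, -7.2, 0.4]
gripper_width: 0.0001
```

Run:
```python
from look import *
d([.628,-.060,.195])
c=arm.read_camera("wrist");s=arm.read_camera("scene")
save("pics/a7.png",np.hstack([cv2.resize(c["pixels"][100:300,160:360],(400,400),interpolation=cv2.INTER_CUBIC),cv2.resize(s["pixels"][170:250,200:280],(400,400),interpolation=cv2.INTER_CUBIC)]))
```

```text
[ 0.6274 -0.0541  0.1868] [-0.2 -7.2  0.4] Rt
 [[ 0.999  0.053  0.   ]
 [ 0.04  -0.743 -0.668]
 [-0.035  0.667 -0.744]] 
tool-frame mm to target [  0.2  -1.1 -10.1]
```

View pics/a7.png

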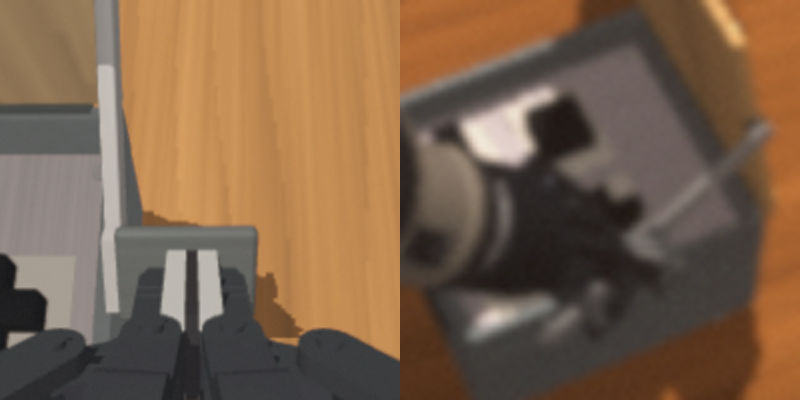

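The tip is square on the pad. The sideways force is only friction, because the pad follows an arc about the lower pin. I'll follow the arc and keep pushing.

jog_arm(plan="0 1.5 2 0 0 0; 0 0.5 2 0 0 0; 0 0.5 2 0 0 0; 0 0.5 2 0 0 0")

```text
time: 16.45
tool_pos: [0.6272, -0.0498, 0.1793]
eef_rot: [-2.407, -0.065, 0.025]
contact_force: [0.0, -1.3, 4.3]
gripper_width: -0.0001
```

jog_arm(plan="0 0.6 2 0 0 0; 0 0.6 2 0 0 0; 0 0.6 2 0 0 0; 0 0.6 2 0 0 0")

```text
time: 16.85
tool_pos: [0.6271, -0.0465, 0.1716]
eef_rot: [-2.408, -0.065, 0.024]
contact_force: [0.0, -2.6, 5.5]
gripper_width: -0.0004
```

jog_arm(plan="0 0.7 2 0 0 0; 0 0.7 2 0 0 0; 0 0.7 2 0 0 0; 0 0.7 2 0 0 0")

```text
time: 17.25
tool_pos: [0.627, -0.0439, 0.1637]
eef_rot: [-2.409, -0.065, 0.024]
contact_force: [-0.9, -5.0, 5.4]
gripper_width: 0.0001
```

jog_arm(plan="0 0.8 2 0 0 0; 0 0.8 2 0 0 0; 0 0.8 2 0 0 0; 0 0.8 2 0 0 0")

```text
time: 17.65
tool_pos: [0.6269, -0.0418, 0.1555]
eef_rot: [-2.41, -0.064, 0.023]
contact_force: [-2.0, -9.1, 6.2]
gripper_width: -0.0001
```

jog_arm(plan="0 0.8 2 0 0 0; 0 0.8 2 0 0 0; 0 0 0 0 0 0")

```text
time: 17.95
tool_pos: [0.6268, -0.0411, 0.1511]
eef_rot: [-2.412, -0.063, 0.023]
contact_force: [-1.1, -9.6, 4.7]
gripper_width: -0.0001
```

Run:
```python
from look import *
d([.628,-.060,.195])
c=arm.read_camera("wrist");s=arm.read_camera("scene")
C=toc(cloud(s))*1000;px=s["pixels"].astype(int)
L=(px[...,0]-px[...,2]>40)&(C[...,2]>135)&(abs(C[...,0])<105)&(C[...,1]>-40)&(C[...,1]<125)
for z in range(140,340,30):
    t=C[L][abs(C[L][:,2]-z)<8]
    if len(t): print(z,np.median(t,axis=0).round(0))
save("pics/a8.png",np.hstack([cv2.resize(c["pixels"],(440,330)),cv2.resize(s["pixels"][140:260,170:290],(330,330),interpolation=cv2.INTER_CUBIC)]))
```

```text
[ 0.6268 -0.0411  0.1511] [-1.1 -9.6  4.7] Rt
 [[ 0.999  0.052  0.001]
 [ 0.039 -0.745 -0.666]
 [-0.034  0.665 -0.746]] 
tool-frame mm to target [  0.2 -15.1 -45.3]
140 [103. 109. 144.]
170 [104. 100. 169.]
200 [104.  90. 202.]
260 [103.  68. 262.]
290 [104.  59. 288.]
320 [ 17.  49. 324.]
```

View pics/a8.png

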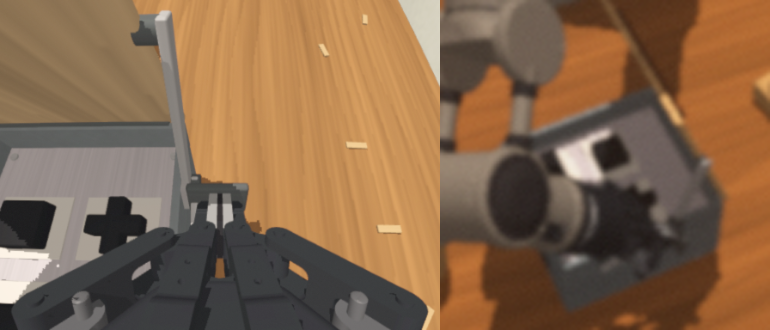

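The knee is folded, and the lid has come to about 72° while still up. I'll back off, lift, set the tool upright and go high.

jog_arm(plan="0 0 -30 0 0 0; 0 0 -40 0 0 0; 0 -20 -25 -7 0 0; 0 -20 -30 -7 0 0; 0 -20 -35 -7 0 0; 0 -15 -40 -7 0 0; 0 -10 -40 -7 0 0; 0 -5 -40 -7 0 0; 0 0 0 0 0 0; 0 0 0 0 0 0")

```text
time: 19.05
tool_pos: [0.6295, -0.086, 0.4365]
eef_rot: [3.14, 0.088, 0.002]
contact_force: [0.1, -0.3, -1.3]
gripper_width: 0.0003
```

Run:
```python
from look import *
d([.495,.075,.42])
print(arm.get_obs()["qpos"].round(2))
c=arm.read_camera("side");w=arm.read_camera("wrist")
C=toc(cloud(c))*1000;px=c["pixels"].astype(int)
save("pics/a9.png",np.hstack([cv2.resize(w["pixels"],(400,300)),cv2.resize(c["pixels"],(400,300))]))
C=toc(cloud(w))*1000;px=w["pixels"].astype(int)
L=(px[...,0]-px[...,2]>40)&(C[...,2]>135)&(abs(C[...,0])<95)&(C[...,1]>-60)&(C[...,1]<125)
for z in range(140,340,30):
    t=C[L][abs(C[L][:,2]-z)<8]
    if len(t): print(z,np.median(t,axis=0).round(0))
```

```text
[ 0.6295 -0.086   0.4365] [ 0.1 -0.3 -1.3] Rt
 [[ 0.998  0.056  0.002]
 [ 0.056 -0.998  0.   ]
 [ 0.002 -0.    -1.   ]] 
tool-frame mm to target [-125.3 -168.3   16.2]
[-0.26  0.54  0.67  0.    1.93 -0.31]
140 [  4. 112. 143.]
170 [  5. 103. 170.]
200 [  4.  92. 201.]
230 [  1.  82. 230.]
260 [ -0.  72. 260.]
290 [ 85.  62. 288.]
320 [  6.  50. 322.]
```

View pics/a9.png

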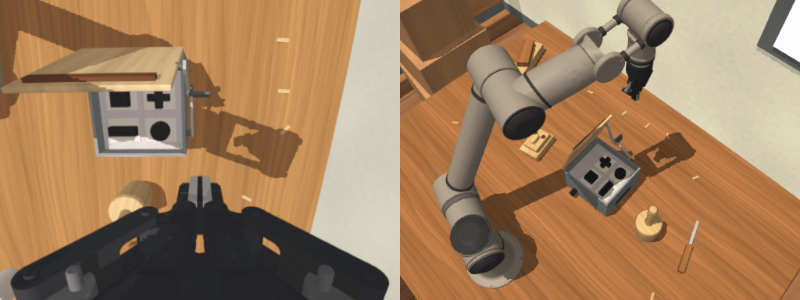

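The lid holds at about 71°, and the view shows all the keys up. I'll cross over to the lid's outer side and tilt towards it.

jog_arm(plan="-21 -28 0 0 0 0; -21 -28 0 0 0 0; -21 -28 0 0 0 0; -21 -28 0 0 0 0; -21 -28 0 0 0 0; -20 -30 0 0 0 0; 0 0 0 -8 0 0; 0 0 0 -8 0 0; 0 0 0 -8 0 0; 0 0 0 -8 0 0; 0 0 0 -8 0 0; 0 0 0 0 0 0; 0 0 0 0 0 0")

```text
time: 20.45
tool_pos: [0.4953, 0.0758, 0.4343]
eef_rot: [2.444, 0.068, 0.019]
contact_force: [-1.1, -0.2, 1.1]
gripper_width: -0.0003
```

Run:
```python
from look import *
d([.493,.045,.30])
print(arm.get_obs()["qpos"].round(2))
```

```text
[0.4953 0.0758 0.4343] [-1.1 -0.2  1.1] Rt
 [[ 0.999  0.054 -0.004]
 [ 0.044 -0.766  0.642]
 [ 0.032 -0.641 -0.767]] 
tool-frame mm to target [ -3.5 -62.7 122.6]
[ 0.38  0.35  1.17 -0.68  1.83  0.21]
```

jog_arm(plan="-1 -16 31 0 0 0; -1 -16 31 0 0 0; -1 -16 31 0 0 0; 0 -15 30 0 0 0; 0 6 5 0 0 0; 0 6 5 0 0 0; 0 6 5 0 0 0; 0 0 0 0 0 0; 0 0 0 0 0 0")

```text
time: 21.35
tool_pos: [0.4955, 0.0213, 0.3027]
eef_rot: [2.444, 0.064, 0.027]
contact_force: [0.1, 0.3, 0.3]
gripper_width: -0.0001
```

Run:
```python
from look import *
d([.493,-.0156,.2976])
print(arm.get_obs()["qpos"].round(2))
c=arm.read_camera("scene");w=arm.read_camera("wrist");s=arm.read_camera("side")
save("pics/b1.png",np.hstack([cv2.resize(w["pixels"],(260,195)),cv2.resize(c["pixels"][100:290,120:373],(266,195)),cv2.resize(s["pixels"][80:270,130:383],(266,195))]))
```

```text
[0.4955 0.0213 0.3027] [0.1 0.3 0.3] Rt
 [[ 0.999  0.053  0.002]
 [ 0.039 -0.766  0.642]
 [ 0.036 -0.641 -0.767]] 
tool-frame mm to target [-4.5 24.9 27.5]
[ 0.29  0.36  1.51 -0.68  1.49  0.37]
```

View pics/b1.png

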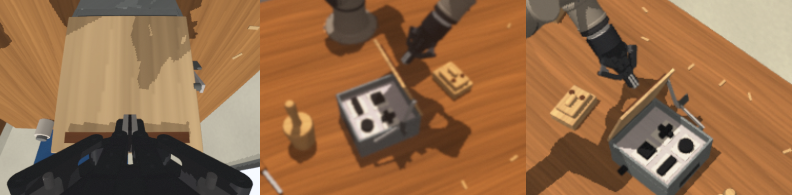

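The tool is behind the lid's outer face, near the free edge and centred. I'll close in gently.

jog_arm(plan="0 3 7 0 0 0; 0 3 6 0 0 0; 0 4 4 0 0 0; 0 3 3 0 0 0; 0 2 2 0 0 0; 0 0 0 0 0 0")

```text
time: 22.1
tool_pos: [0.4965, -0.0046, 0.2943]
eef_rot: [2.443, 0.065, 0.024]
contact_force: [-0.3, -0.7, -0.1]
gripper_width: -0.0001
```

jog_arm(plan="0 3 2.5 0 0 0; 0 3 2.5 0 0 0; 0 0 0 0 0 0")

```text
time: 22.4
tool_pos: [0.497, -0.0118, 0.294]
eef_rot: [2.444, 0.066, 0.024]
contact_force: [0.0, 3.3, -0.7]
gripper_width: -0.0001
```

Run:
```python
from look import *
d([.493,-.0156,.2976])
```

```text
[ 0.497  -0.0118  0.294 ] [ 0.   3.3 -0.7] Rt
 [[ 0.999  0.054  0.   ]
 [ 0.041 -0.766  0.642]
 [ 0.035 -0.641 -0.767]] 
tool-frame mm to target [-4.2  5.1 -0.5]
```

```bash
cat > arc.py <<'E'
import numpy as np,sys
# y0,z0 TCP mm, tilt b, step deg, n rows
y,z,b,st,n=map(float,sys.argv[1:6])
h=np.array([37,120]);v=np.array([y,z])-h;r=np.hypot(*v);p=np.degrees(np.arctan2(v[1],-v[0]));print(r,p)
for i in range(int(n)):
    q=p-st;db=0
    if q-3<b: db=min(b-(q-3),3)
    f=lambda a:np.array([-r*np.cos(np.radians(a)),r*np.sin(np.radians(a))])
    d=f(q)-f(p);B=np.radians(b)
    yt=np.array([-np.cos(B),np.sin(B)]);zt=np.array([-np.sin(B),-np.cos(B)])
    print(f"0 {d@yt:.1f} {d@zt:.1f} {db:.1f} 0 0; ",end='')
    p=q;b-=db
print('end',p,b)
E
python3 arc.py -11.8 294 40 2.2 14; python3 arc.py -11.8 294 40 2.2 30 | tail -1
```

```text
180.71369621586516 74.3333287086015
0 3.8 5.8 0.0 0 0; 0 3.6 5.9 0.0 0 0; 0 3.3 6.1 0.0 0 0; 0 3.1 6.2 0.0 0 0; 0 2.9 6.3 0.0 0 0; 0 2.6 6.4 0.0 0 0; 0 2.4 6.5 0.0 0 0; 0 2.1 6.6 0.0 0 0; 0 1.9 6.7 0.0 0 0; 0 1.6 6.7 0.0 0 0; 0 1.4 6.8 0.0 0 0; 0 1.1 6.9 0.0 0 0; 0 0.8 6.9 0.0 0 0; 0 0.6 6.9 0.0 0 0; end 43.53332870860146 40.0
0 3.8 5.8 0.0 0 0; 0 3.6 5.9 0.0 0 0; 0 3.3 6.1 0.0 0 0; 0 3.1 6.2 0.0 0 0; 0 2.9 6.3 0.0 0 0; 0 2.6 6.4 0.0 0 0; 0 2.4 6.5 0.0 0 0; 0 2.1 6.6 0.0 0 0; 0 1.9 6.7 0.0 0 0; 0 1.6 6.7 0.0 0 0; 0 1.4 6.8 0.0 0 0; 0 1.1 6.9 0.0 0 0; 0 0.8 6.9 0.0 0 0; 0 0.6 6.9 0.0 0 0; 0 0.3 6.9 1.7 0 0; 0 0.2 6.9 2.2 0 0; 0 0.2 6.9 2.2 0 0; 0 0.2 6.9 2.2 0 0; 0 0.2 6.9 2.2 0 0; 0 0.2 6.9 2.2 0 0; 0 0.2 6.9 2.2 0 0; 0 0.2 6.9 2.2 0 0; 0 0.2 6.9 2.2 0 0; 0 0.2 6.9 2.2 0 0; 0 0.2 6.9 2.2 0 0; 0 0.2 6.9 2.2 0 0; 0 0.2 6.9 2.2 0 0; 0 0.2 6.9 2.2 0 0; 0 0.2 6.9 2.2 0 0; 0 0.2 6.9 2.2 0 0; end 8.333328708601453 5.333328708601453
```

jog_arm(plan="0 3.8 5.8 0 0 0; 0 3.6 5.9 0 0 0; 0 3.3 6.1 0 0 0; 0 3.1 6.2 0 0 0; 0 2.9 6.3 0 0 0")

```text
time: 22.9
tool_pos: [0.4988, -0.0442, 0.2816]
eef_rot: [2.443, 0.066, 0.024]
contact_force: [1.3, 4.7, -1.0]
gripper_width: 0.0004
```

jog_arm(plan="0 2.6 6.4 0 0 0; 0 2.4 6.5 0 0 0; 0 2.1 6.6 0 0 0; 0 1.9 6.7 0 0 0; 0 1.6 6.7 0 0 0; 0 1.4 6.8 0 0 0; 0 1.1 6.9 0 0 0; 0 0.8 6.9 0 0 0; 0 0.6 6.9 0 0 0")

```text
time: 23.8
tool_pos: [0.5014, -0.0946, 0.2445]
eef_rot: [2.442, 0.066, 0.024]
contact_force: [0.4, 4.1, 1.9]
gripper_width: 0.0
```

Run:
```python
from look import *
d([.493,-.0156,.2976])
print(arm.get_obs()["qpos"].round(2))
c=arm.read_camera("scene");w=arm.read_camera("wrist");s=arm.read_camera("side")
save("pics/b2.png",np.hstack([cv2.resize(w["pixels"],(260,195)),cv2.resize(c["pixels"][100:290,120:373],(266,195)),cv2.resize(s["pixels"][80:270,130:383],(266,195))]))
```

```text
[ 0.5014 -0.0946  0.2445] [0.4 4.1 1.9] Rt
 [[ 0.999  0.054  0.   ]
 [ 0.041 -0.765  0.643]
 [ 0.035 -0.642 -0.766]] 
tool-frame mm to target [ -4.2 -26.6 -91.6]
[ 0.06  0.36  1.68 -0.75  1.22  0.32]
```

View pics/b2.png

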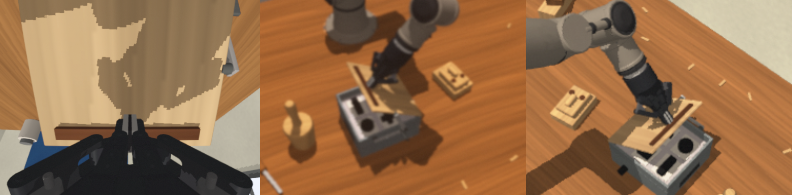

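The lid is about halfway down and moving smoothly at 4–5 N. I'll continue.

jog_arm(plan="-0.5 0.3 6.9 1.7 0 0; -0.5 0.2 6.9 2.2 0 0; -0.5 0.2 6.9 2.2 0 0; -0.5 0.2 6.9 2.2 0 0; -0.5 0.2 6.9 2.2 0 0; -0.5 0.2 6.9 2.2 0 0; -0.5 0.2 6.9 2.2 0 0; -0.5 0.2 6.9 2.2 0 0")

```text
time: 24.75
tool_pos: [0.4999, -0.1259, 0.2002]
eef_rot: [2.743, 0.074, 0.019]
contact_force: [1.7, 1.6, 1.0]
gripper_width: -0.0001
```

jog_arm(plan="0 0.2 6 2 0 0; 0 0.2 5 1.6 0 0; 0 0.2 5 1.6 0 0; 0 0.2 5 1.6 0 0; 0 0.2 5 1.6 0 0")

```text
time: 25.25
tool_pos: [0.5003, -0.1357, 0.176]
eef_rot: [2.888, 0.077, 0.014]
contact_force: [1.4, 2.1, 1.5]
gripper_width: -0.0001
```

Run:
```python
from look import *
d([.493,-.144,.128])
print(arm.get_obs()["qpos"].round(2))
c=arm.read_camera("scene");w=arm.read_camera("wrist");s=arm.read_camera("side")
save("pics/b3.png",np.hstack([cv2.resize(w["pixels"],(260,195)),cv2.resize(c["pixels"][100:290,120:373],(266,195)),cv2.resize(s["pixels"][80:270,130:383],(266,195))]))
```

```text
[ 0.5003 -0.1357  0.176 ] [1.4 2.1 1.5] Rt
 [[ 0.999  0.054  0.003]
 [ 0.051 -0.967  0.25 ]
 [ 0.016 -0.249 -0.968]] 
tool-frame mm to target [-7.9 -4.3 48.4]
[-0.27  0.36  1.69 -0.28  1.02 -0.18]
```

View pics/b3.png

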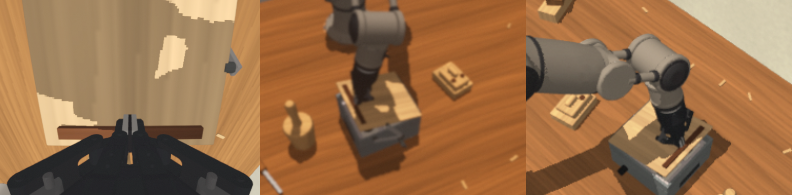

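jog_arm(plan="0 0.2 4 1.3 0 0; 0 0.2 4 1.3 0 0; 0 0.2 4 1.3 0 0; 0 0.2 4 1.3 0 0; 0 0.2 4 1.3 0 0; 0 0.2 4 1.3 0 0; 0 0.2 4 1.3 0 0; 0 0.2 3 1 0 0; 0 0.2 3 1 0 0")

```text
time: 26.3
tool_pos: [0.5, -0.1424, 0.1419]
eef_rot: [3.083, 0.083, 0.002]
contact_force: [-0.7, 1.9, 1.4]
gripper_width: 0.0001
```

jog_arm(plan="0 0 2 0.7 0 0; 0 0 2 0.7 0 0; 0 0 2 0.7 0 0; 0 0 0 0 0 0")

```text
time: 26.7
tool_pos: [0.4999, -0.1429, 0.1359]
eef_rot: [3.118, 0.083, 0.001]
contact_force: [0.0, -0.2, 0.2]
gripper_width: 0.0002
```

jog_arm(plan="0 0 2 0.5 0 0; 0 0 0 0 0 0")

```text
time: 26.9
tool_pos: [0.4999, -0.1428, 0.134]
eef_rot: [3.127, 0.084, 0.0]
contact_force: [-0.5, 0.4, -0.4]
gripper_width: 0.0002
```

jog_arm(plan="0 0 2 0 0 0; 0 0 0 0 0 0")

```text
time: 27.1
tool_pos: [0.4999, -0.1427, 0.132]
eef_rot: [3.127, 0.084, 0.0]
contact_force: [0.6, -0.4, 0.5]
gripper_width: 0.0001
```

jog_arm(plan="0 0 1.5 0 0 0; 0 0 0 0 0 0")

```text
time: 27.3
tool_pos: [0.4999, -0.1427, 0.1305]
eef_rot: [3.127, 0.084, 0.0]
contact_force: [0.1, 0.2, 0.6]
gripper_width: 0.0003
```

jog_arm(plan="0 0 1 0 0 0; 0 0 0 0 0 0")

```text
time: 27.5
tool_pos: [0.5, -0.1427, 0.1296]
eef_rot: [3.127, 0.084, 0.0]
contact_force: [-0.2, 0.1, 0.3]
gripper_width: 0.0002
```

jog_arm(plan="0 0 1 0 0 0; 0 0 0 0 0 0")

```text
time: 27.7
tool_pos: [0.5, -0.1428, 0.1286]
eef_rot: [3.127, 0.084, 0.001]
contact_force: [-0.4, -0.2, 0.3]
gripper_width: 0.0002
```

jog_arm(plan="0 0 1 0 0 0; 0 0 0 0 0 0")

```text
time: 27.9
tool_pos: [0.5, -0.1428, 0.1281]
eef_rot: [3.126, 0.084, 0.001]
contact_force: [-1.3, 1.0, 4.0]
gripper_width: -0.0001
```

Run:
```python
from look import *
d([.493,-.144,.128])
c=arm.read_camera("scene");w=arm.read_camera("wrist");s=arm.read_camera("side")
save("pics/b4.png",np.hstack([cv2.resize(w["pixels"],(260,195)),cv2.resize(c["pixels"][100:290,120:373],(266,195)),cv2.resize(s["pixels"][80:270,130:383],(266,195))]))
C=toc(cloud(w))*1000
for y in range(-100,110,25):
    t=C[(abs(C[...,1]-y)<5)&(abs(C[...,0])<95)&(C[...,2]<160)&(C[...,2]>60)]
    if len(t): print(y,len(t),np.percentile(t[:,2],[10,50,90]).round(1))
```

```text
[ 0.5    -0.1428  0.1281] [-1.3  1.   4. ] Rt
 [[ 0.999  0.054  0.   ]
 [ 0.054 -0.998  0.014]
 [ 0.001 -0.014 -1.   ]] 
tool-frame mm to target [-7.1  0.8  0.1]
-100 1085 [127.4 128.1 128.8]
-75 5516 [127.6 128.6 134.2]
-50 5937 [127.3 128.1 128.8]
-25 6931 [127.3 128.1 128.9]
0 7949 [127.3 128.1 128.9]
25 9141 [127.2 128.1 129. ]
50 3209 [127.1 128.  128.9]
```

View pics/b4.png

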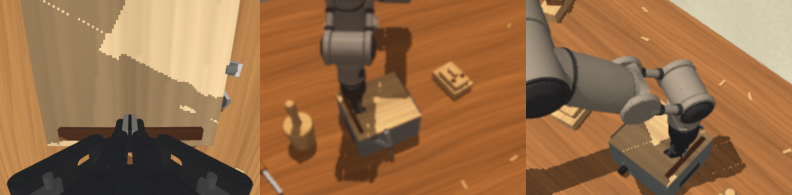

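The lid lies flat, 128 mm high at every sample across it, which is the rim plus its thickness. I'll press lightly once to seat it, then retreat.

jog_arm(plan="0 0 0.8 0 0 0; 0 0 0 0 0 0")

```text
time: 28.25
tool_pos: [0.5001, -0.1429, 0.128]
eef_rot: [3.126, 0.084, 0.002]
contact_force: [-3.4, 1.5, 11.6]
gripper_width: -0.0001
```

jog_arm(plan="0 0 -5 0 0 0; 0 0 -20 0 0 0; 0 0 -40 0 0 0; 0 0 -40 0 0 0; 0 0 -40 0 0 0; 0 0 -40 0 0 0; 0 0 0 0 0 0; 0 0 0 0 0 0; 0 0 0 0 0 0")

```text
time: 29.15
tool_pos: [0.4993, -0.1401, 0.3105]
eef_rot: [3.128, 0.084, -0.003]
contact_force: [0.1, 0.1, 0.5]
gripper_width: 0.0003
```

Run:
```python
from look import *
d([.493,-.144,.128])
c=arm.read_camera("scene");w=arm.read_camera("wrist");s=arm.read_camera("side")
save("pics/b5.png",np.hstack([cv2.resize(w["pixels"],(400,300)),cv2.resize(c["pixels"],(400,300))]))
C=toc(cloud(w))*1000
for y in range(-100,110,25):
    t=C[(abs(C[...,1]-y)<5)&(abs(C[...,0])<95)&(C[...,2]<160)&(C[...,2]>60)]
    if len(t): print(y,len(t),np.percentile(t[:,2],[10,50,90]).round(1))
a=load("pics/scene0.npz")
P=cloud(c);P0=cloud(a)
for name,(x0,x1,y0,y1,z0) in dict(mallet=(.35,.6,-.45,-.22,.03),blank=(.3,.6,.15,.4,.03),gouge=(.45,.8,-.6,-.3,.01)).items():
    for Q in(P0,P):
        b=Q[(Q[...,2]>z0)&(Q[...,2]<.25)&(Q[...,0]>x0)&(Q[...,0]<x1)&(Q[...,1]>y0)&(Q[...,1]<y1)]
        print(name,len(b),np.median(b,axis=0).round(4))
```

```text
[ 0.4993 -0.1401  0.3105] [0.1 0.1 0.5] Rt
 [[ 0.999  0.054 -0.002]
 [ 0.054 -0.998  0.013]
 [-0.002 -0.013 -1.   ]] 
tool-frame mm to target [ -6.1   1.2 182.5]
-100 931 [127.1 128.  128.9]
-75 1425 [127.3 128.5 134.3]
-50 1327 [127.1 128.1 129.1]
-25 1492 [127.3 128.2 129.2]
0 1537 [127.2 128.2 129.2]
25 1694 [127. 128. 129.]
50 1757 [127.1 128.1 129.1]
75 1831 [127.1 128.1 129.1]
100 1985 [127.  128.  129.1]
mallet 893 [ 0.4781 -0.3266  0.1132]
mallet 896 [ 0.4783 -0.3266  0.1133]
blank 645 [0.4476 0.242  0.055 ]
blank 654 [0.4475 0.2418 0.0545]
gouge 1019 [ 0.4911 -0.3403  0.1056]
gouge 1017 [ 0.4905 -0.3403  0.1054]
```

View pics/b5.png

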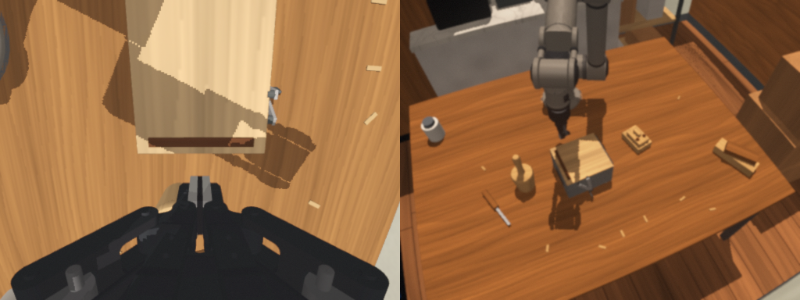

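The lid is shut flat, the stay is folded at its side, the tool is clear, and the bystanders haven't moved. I'll hand it in.

```bash
python3 -c "
from plant import arm
print(arm.sign_off())"
```

```text
the job is handed in; nothing more can be done
None
```

I handed the job in at about 29 s of the 72 s allowed; sign-off gives no verdict. All three keys went to their stops, the stay is broken, and the lid lies shut.

- **Keys:** I pressed the bar, then the square, then the round key, each until the stop was felt. The peak readings were 16.5, 17.5 and 15.4 N, under the 25 N limit. I did not touch the plus-shaped key.
- **Stay:** I pushed the knee pad in about 45 mm with the lid still up at about 71°, then backed off.
- **Lid:** I lowered it from its outer face with light force, about 5 N or less at the readings. The contact reading was near zero over roughly the last 15 mm, so the lid may have run slightly ahead of the finger before I pressed it down with 11.6 N.
- **Last checks:** Depth readings put the lid at 128 mm across its whole length, which is the rim plus its 8 mm thickness. The tool was about 180 mm above it and touching nothing. The mallet and blank were within 0.5 mm of where they started. The numeric check for the gouge mostly picked up the mallet, so I only confirmed the gouge by eye in the scene picture.
- **Disagreement:** The side and wrist cameras placed the keys 4–6 mm apart. I aimed between the two and confirmed by eye that the tip was on each cap.

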